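# Refit the model trimmer's work table and pin it

## Robot

A 7-joint arm with a two-finger parallel gripper is mounted at the origin on the work surface. World frame = base frame: x ahead of the robot, y to its left, z up, the work surface at z = 0. Lengths are in m, angles in rad, forces in N, time in s.
With the tool pointing down it reaches from about 0.425 to 0.825 m from the base axis. Payload 3.6 kg.
Tool frame: the origin (TCP) lies where the fingers leave the gripper's body, on its centre line; the fingertips stand 73 mm ahead of it and the grasp point (between the pads) lies 54 mm ahead of it; x points along the fingers, y is the direction in which the jaws open and shut, and the axes are right-handed (so a half turn about x gives the same grasp; the last joint's range is limited). The gripper opens to 85 mm and grips with 20 to 120 N. Pads are 22 mm wide; open, the fingers measure 114 mm over their backs; the gripper's body (76 mm by 85 mm) begins 54 mm behind the grasp point. The pads swing forward as they close: fully open they stand 13 mm farther back than shut.
Start: joints at [1.306, 0.615, -0.013, 1.423, 0.008, 1.103, -0.04], TCP at [0.153, -0.632, 0.304] pointing down, gripper open.
Joint ranges: [-3.12, 3.12], [-0.3, 2.06], [-1.34, 1.32], [0.26, 2.42], [-1.36, 4.5], [0.01, 1.98], [-2.84, 2.84]. Speed limits (rad/s): [2.79, 2.79, 3.14, 3.14, 3.14, 3.14, 3.14].

## Interface

Orientations are given as a unit quaternion [x, y, z, w].
In Python, from station import arm, snapshot, camera_info, ticket gives the robot as it stands. Calls block until the motion is done:
- arm.movep(position, orientation): joint-space move of the TCP to a pose.
- arm.line_to(position, velocity=0.15, ori=None): straight line of the TCP; ori=None keeps the orientation; velocity is the mean speed in m/s.
- arm.move_j(angles): joint-space move.
- arm.move_gripper(opening, effort=None): opening from 0.0 (shut) to 1.0 (fully open); effort is the grip in N (None keeps the last); returns when the fingers have stopped.
- arm.pause(seconds).
- arm.ik(position, orientation): joint angles nearest the present ones, or None.
- snapshot(name): name is "side" or "top"; returns the picture (384x512x3 uint8, blue, green, red); there is no depth.
- camera_info(name): a dict with "fx", "fy", "cx", "cy" (pixels), "dist_coeffs" ([k1, k2, p1, p2, k3] as OpenCV has them; the pictures are not rectified), "R" (3x3) and "t" (3): a world point X has camera coordinates R X + t. Camera axes: x right, y down, z forward; pixel columns grow to the right and rows downward; lengths in m; the calibration is good to about 2 mm. A picture is of the moment at which its call begins. camera_info takes no time and is no camera call.
A pose or a line that the arm cannot do raises arm.MotionError and nothing moves.
- ticket.finish_job(): hands the job in, once; it reports no verdict.
Readings, each from a call of its own:
- arm.read_time(): time.
- arm.read_joint_positions(): joint angles.
- arm.read_dq(): joint speeds.
- arm.read_effort(): joint torques, N m.
- arm.read_tool_pos(): TCP position.
- arm.read_eef_rot(): TCP orientation.
- arm.read_ft_force(): force on the tool from outside, world axes, zero at the start.
- arm.read_wrist_torque(): the same for the moment, N m.
- arm.read_opening(): opening from 0.0 (shut) to 1.0 (fully open).
Only numpy, scipy, OpenCV 4.12 (cv2) and the standard library are available. Lean on these libraries where they do the work, as an engineer would, in place of code of your own. Each camera call takes 0.05 s, during which the arm holds its last target.

## Task

The work table of the model trimmer has been taken off for rinsing and stands on the bench. Hang it back: slide the two holes of its rear flange over the trimmer's two studs until the flange lies flat against the machine, then pull the detent pin out of its stow hole and push it down through the ear of the table and the support arm below, fully home with its collar down on the ear. Let go of everything, and leave the plaster model, the mixing bowl and the spatula where they are.

Things in the scene. Friction and masses are not known exactly. Their poses are not given: they have to be found in the camera images.
- trimmer: White and grey wet model trimmer fixed on the bench: housing 300 mm wide, 285 mm high, wheel window in front, motor behind. Origin on the bench, centred, in the plane of the front face of its aluminium mounting pad (160 mm wide), where the table's flange comes to lie; the housing's front is 4 mm behind it. x: level into the machine (direction of hanging on); y: towards the support-arm side; z up.
- stud_left (a point): Free end of the level steel stud on the support-arm side (trimmer y = +50 mm, 134 mm above the bench). 10 mm thick, stands out 32 mm from the pad along the trimmer's -x; its last 10 mm taper to 4.4 mm. Axes as trimmer.
- stud_right (a point): The same for the other stud, at trimmer y = -50 mm.
- bracket_hole (a point): Centre of the top mouth of the upright through hole in the 36 mm square end of the aluminium support arm: 14.5 mm wide, 20 mm deep, top 151 mm above the bench, 75 mm in front of the pad, trimmer y = +108 mm. The table's ear comes to lie on it. Axes as trimmer.
- stow_hole (a point): Centre of the top mouth of the upright through hole (14.5 mm wide) in the square stow boss, 36 mm square, 32 mm thick, top 165 mm above the bench, 75 mm in front of the pad, trimmer y = -135 mm. The pin stands in it at the start. Axes as trimmer.
- fence (a point): Grip point of the loose work table, near its centre of mass: on the steel guide fence, an upright bar 14 mm thick (along y), 84 mm long (x), 36 mm high; midway along, 24 mm above the plate. Cast aluminium table, about 0.6 kg; stands level at the start, plate top 51 mm up. x points to its flange, z up; hung, its axes are parallel to the trimmer's. From here the flange's rear face is 50 mm along +x.
- hole_left (a point): Centre of the rear mouth (pad side) of the flange hole on the ear side: level, 14 mm wide, 8 mm long, 55 mm below fence and 20 mm above the table's lower edge, table y = +50 mm (the fence is at y = -20 mm). Hung, it is at the root of stud_left, resting 2 mm below its axis. Plate 160 (y) x 110 (x) x 6 mm; flange and two side webs hang 45 mm below it. Axes as fence.
- hole_right (a point): The same for the other flange hole, at table y = -50 mm (stud_right).
- ear_hole (a point): Centre of the top mouth of the upright hole in the table's ear (36 x 40 x 12 mm, flush with the plate's top, at the table's +y side): 15 mm wide, 75 mm in front of the flange's rear face, table y = +108 mm. Hung, it lies 12 mm above bracket_hole. Axes as fence.
- pin_knob (a point): Middle of the black round knob (32 mm across, 30 mm high) of the steel ball-detent pin, 0.13 kg, upright in the stow hole at the start; z up along it. Collar's underside 29 mm below; shank 12 mm thick, its end 79 mm below, the last 8 mm tapered to 6 mm. Two sprung balls 36.5 mm below the collar, 2.5 mm proud, catch under the hole: about 15 N pulls it out, 8 N pushes it in. Any yaw.
- pin_collar (a point): Centre of the underside of the pin's collar (25 mm across, 5 mm thick), 29 mm below pin_knob. Same axes. At the start on the stow boss, at the end on the table's ear.
- plaster_model: Bystander: buff plaster tooth model, 66 x 62 x 29 mm, loose on the bench. Origin under its middle.
- bowl: Bystander: dark rubber mixing bowl, 124 mm across, 70 mm high, loose on the bench. Origin under its middle.
- spatula: Bystander: plaster spatula with wooden handle, 215 mm long, 10 mm high, lying along its x. Origin on the bench between handle and blade.
Mind the look-alikes: they are no part of the job. What is meant by the part that bears pin_knob is not blue, and is the smaller of those in its own colour.

How it is judged:
By the outcome, as a careful person would: the job done as asked, in the order asked, and still so for the second after the job is handed in, with the robot touching nothing.
It also fails if it takes over 64 s, if anything falls off the work surface, if the arm or the gripper's body presses on something with over 40 N, if the wrist force passes 120 N, or if a joint passes its speed limit or range.

## Working session

There is one attempt and no reset: what is moved stays moved. The work goes in short steps, each a Python script; the robot and the scene stay as the last script left them, time stands still between calls to the robot, and variables do not carry over. Pictures are saved under pics/ and viewed, and the job is handed in when it is done.

```bash
ls; mkdir -p pics; python3 - <<'E'
from station import arm, snapshot, camera_info
import cv2,json
for n in("side","top"):
    im=snapshot(n); cv2.imwrite(f"pics/{n}0.png",im)
    print(n,camera_info(n))
print(arm.read_time(),arm.read_tool_pos(),arm.read_eef_rot(),arm.read_opening())
E
```

```text
pics
side {'fx': 494.82093992352645, 'fy': 494.82093992352645, 'cx': 258.7906762289989, 'cy': 199.5289414148025, 'dist_coeffs': array([0.01429913, 0.        , 0.        , 0.        , 0.        ]), 'R': array([[ 0.56810212,  0.82264561,  0.02267566],
       [ 0.56960295, -0.3731701 , -0.73232271],
       [-0.59398019,  0.42895021, -0.68058009]]), 't': array([-0.33319973, -0.20522582,  1.58487789])}
top {'fx': 354.98595756503767, 'fy': 354.98595756503767, 'cx': 254.33643034749483, 'cy': 193.56684460510212, 'dist_coeffs': array([-0.10565832,  0.        ,  0.        ,  0.        ,  0.        ]), 'R': array([[-0.01665416, -0.99971152,  0.01730642],
       [-0.99351385,  0.0145987 , -0.11277013],
       [ 0.11248495, -0.01907225, -0.99347037]]), 't': array([0.04312545, 0.59077872, 0.8694484 ])}
0.1 [ 0.15300303 -0.63119697  0.30286371] [-0.70199565 -0.08471775  0.70222459 -0.08310018] 1.0001633810544837
```

View pics/side0.png

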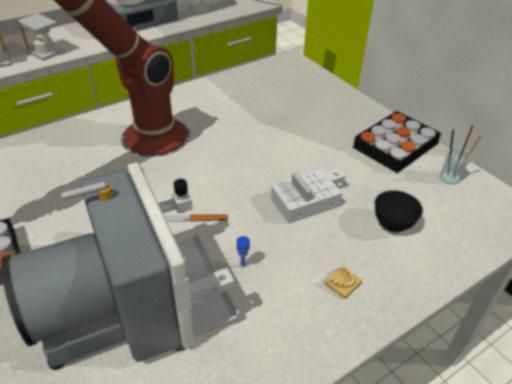

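View pics/top0.png

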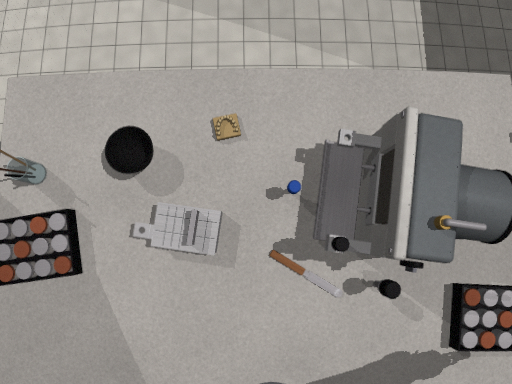

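```bash
python3 - <<'E'
import cv2
t=cv2.imread("pics/top0.png");s=cv2.imread("pics/side0.png")
cv2.imwrite("pics/c1.png",cv2.resize(t[95:315,270:430],None,fx=3.7*.72,fy=3.7*.72,interpolation=cv2.INTER_CUBIC))
cv2.imwrite("pics/c2.png",cv2.resize(t[190:270,120:240],None,fx=6,fy=6,interpolation=cv2.INTER_CUBIC))
cv2.imwrite("pics/c3.png",cv2.resize(s[150:350,130:360],None,fx=3,fy=3,interpolation=cv2.INTER_CUBIC))
E
```

```text
(no output)
```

View pics/c1.png

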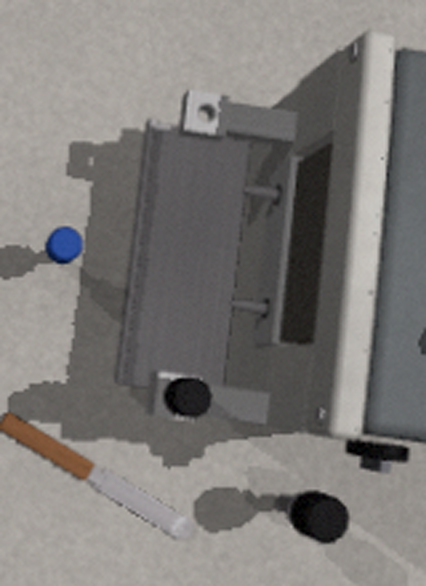

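View pics/c2.png

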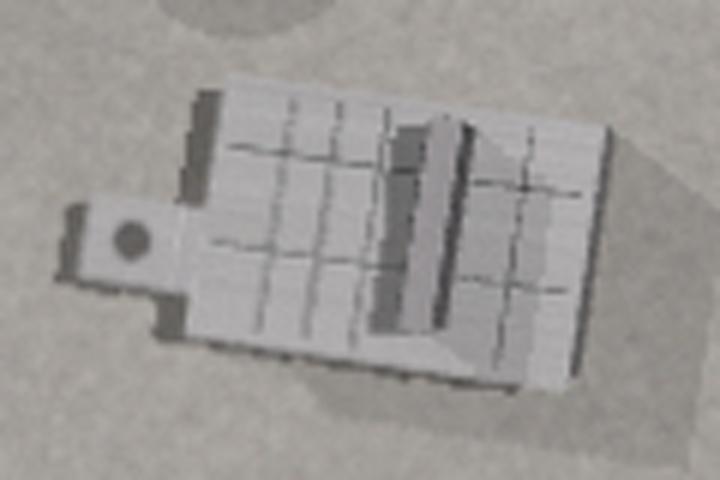

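View pics/c3.png

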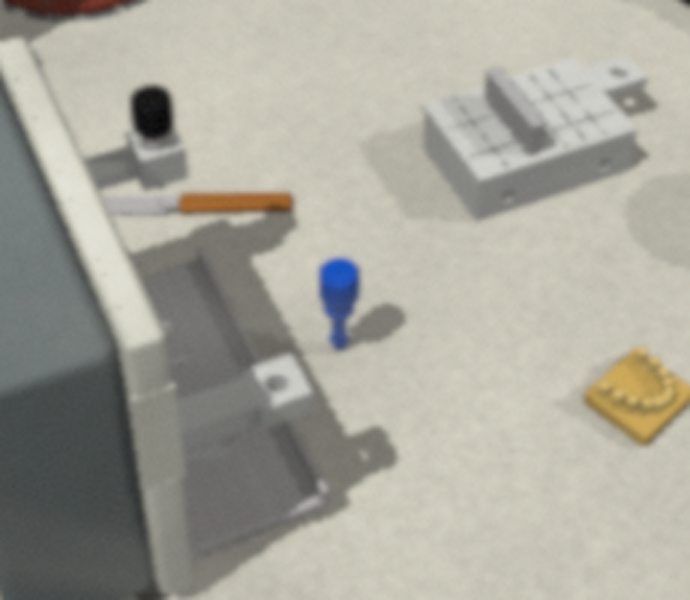

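Candidates for the pin: black knob in the stow boss (top 340,243 / side 180,188), larger black free-standing one (top 389,289), blue one (top 294,187 / side 243,247). I choose the black knob on the boss: it is smaller than the other black one, not blue, and stands in the stow hole, as the close crops show. The table is at top (187,228) with its ear on the left. The support arm's hole is at top (347,137).

```bash
cat > h.py <<'E'
import numpy as np, cv2
from station import arm, snapshot, camera_info
from scipy.spatial.transform import Rotation as Rn
def K(n):
    c=camera_info(n); return np.array([[c['fx'],0,c['cx']],[0,c['fy'],c['cy']],[0,0,1.]]),np.array(c['dist_coeffs']),np.array(c['R']),np.array(c['t'])
def ray(n,p):
    k,d,R,t=K(n); u=cv2.undistortPoints(np.array([[p]],float),k,d)[0,0]
    v=R.T@np.array([u[0],u[1],1]); return -R.T@t, v/np.linalg.norm(v)
def onz(n,p,z):
    o,v=ray(n,p); return o+v*(z-o[2])/v[2]
def tri(p,q):
    a,u=ray('top',p); b,v=ray('side',q)
    s=np.linalg.lstsq(np.c_[u,-v],b-a,rcond=None)[0]; A=a+u*s[0];B=b+v*s[1]
    return (A+B)/2, np.linalg.norm(A-B)
def proj(n,X):
    k,d,R,t=K(n); return cv2.projectPoints(np.array(X,float).reshape(-1,1,3),cv2.Rodrigues(R)[0],t,k,d)[0].reshape(-1,2)
E
python3 - <<'E'
from h import *
np.set_printoptions(precision=4,suppress=True)
t=cv2.imread("pics/top0.png");s=cv2.imread("pics/side0.png")
def blob(im,x0,x1,y0,y1,f,name):
    g=cv2.cvtColor(im,cv2.COLOR_BGR2GRAY)[y0:y1,x0:x1]
    m=f(g).astype(np.uint8); n,l,st,c=cv2.connectedComponentsWithStats(m)
    for i in range(1,n):
        if st[i,4]>8: print(name,c[i]+[x0,y0],st[i])
    return
blob(t,134,150,222,238,lambda g:g<110,"ear top")
blob(t,340,354,130,144,lambda g:g<120,"brk top")
blob(t,325,360,225,260,lambda g:g<35,"knob top")
blob(s,165,200,170,220,lambda g:g<40,"knob side")
blob(s,215,232,270,285,lambda g:g<120,"brk side")
g=cv2.cvtColor(t,cv2.COLOR_BGR2GRAY)
print(g[128:146,338:356]); print(g[222:240,130:152])
g=cv2.cvtColor(s,cv2.COLOR_BGR2GRAY);print(g[268:288,212:236])
E
```

```text
ear top [141.4783 229.6087] [ 5  5  6  6 23]
brk top [352.5217 137.8696] [11  1  3 13 23]
brk top [347.7826 136.2174] [ 5  4  6  6 23]
knob top [340.0319 243.6277] [  7  12  17  14 188]
knob side [180.2986 187.2153] [ 10  10  11  16 144]
[[162 158 147 161 162 167 168 164 163 164 160 161 162 163 163 162 164 161]
 [163 149 113 178 174 173 174 172 166 168 163 166 165 164 164 159 159 161]
 [156 100 106 178 174 173 178 173 175 179 177 176 173 172 163 143 145 156]
 [133  74 132 178 172 174 178 175 176 175 176 179 177 178 159 105 104 117]
 [115  73 151 179 173 174 174 175 176 178 176 177 179 175 151 103 103 121]
 [ 99  70 152 181 170 174 176 169 164 160 163 171 177 165 105 106 105 111]
 [101  70 161 174 169 178 170 138 115  98 103 133 170 165 107 104 101 102]
 [ 95  73 178 177 170 177 147  88  60  57  66  91 134 165 124 104 105 103]
 [ 83  81 173 174 171 176 137 112  97  72  60  65 102 154 152 105 103 104]
 [ 82  94 175 176 173 179 151 158 146 114  56  65 101 142 107 107 103 100]
 [ 82 111 178 175 175 176 158 161 162 153  81  69 104 140 107 104 104 104]
 [ 82 121 175 173 175 176 168 161 161
[... 3484 characters left out ...]
22 123 125 124 126 133 146 163 180 191 196 200 203 204 202 196 193
  185 176 166 147 131 118]
 [123 123 123 123 124 127 130 141 165 187 199 203 203 199 193 187 177 170
  159 149 140 132 122 118]
 [122 120 122 122 125 124 126 138 164 187 197 198 191 183 171 160 149 140
  135 130 124 123 121 116]
 [121 119 121 119 121 123 126 136 158 177 183 177 164 153 142 136 130 129
  126 125 123 121 118 120]
 [118 118 117 115 116 119 124 129 145 157 157 149 139 133 129 126 126 123
  124 125 123 119 119 118]
 [117 115 111 108 109 113 116 121 128 135 133 130 128 125 124 124 125 123
  123 120 120 119 120 118]
 [111 109 106 101 103 109 115 116 116 118 119 121 122 124 122 124 123 124
  120 119 117 117 116 118]]
```

```bash
python3 - <<'E'
from h import *
np.set_printoptions(precision=4,suppress=True)
t=cv2.imread("pics/top0.png");s=cv2.imread("pics/side0.png")
b=onz('top',(347.2,136.9),.151); print('brk top',b, 'side',onz('side',(222.0,277.3),.151), tri((347.2,136.9),(222.0,277.3)))
k=tri((340.03,243.6),(180.3,187.2)); print('knob',k, onz('top',(340.03,243.6),.2),onz('side',(180.3,187.2),.194))
# big knob
print('big', onz('top',(389,289),.1))
e=onz('top',(141.5,229.6),.051); print('ear',e)
# side ear hole: around c3 (618,72)/3+ (130,150)
print('ear side',onz('side',(336,174.2),.051))
# plate mask
g=cv2.cvtColor(t,cv2.COLOR_BGR2GRAY)
hs=cv2.cvtColor(t,cv2.COLOR_BGR2HSV); print('bench',t[180,200],'plate',t[240,165],'fence',t[227,191],'ear',t[232,136])
for c in [(220.5,211.5),(215.8,254.2),(157.6,203.2),(151.2,246.2)]: print(c,onz('top',c,.051)[:2])
print('fence ends',onz('top',(194.5,210),.087),onz('top',(189.5,245),.087))
E
```

```text
brk top [ 0.7051 -0.178   0.151 ] side [ 0.7094 -0.1779  0.151 ] (array([ 0.7066, -0.1778,  0.1481]), np.float64(0.0025544043657359018))
knob (array([ 0.4664, -0.1391,  0.1917]), np.float64(0.002194795456525014)) [ 0.4661 -0.1379  0.2   ] [ 0.4697 -0.1394  0.194 ]
big [ 0.3532 -0.2779  0.1   ]
ear [0.5036 0.3154 0.051 ]
ear side [0.508  0.3151 0.051 ]
bench [154 161 167] plate [171 170 172] fence [151 148 153] ear [170 170 173]
(220.5, 211.5) [0.5459 0.1187]
(215.8, 254.2) [0.4413 0.1311]
(157.6, 203.2) [0.5687 0.2757]
(151.2, 246.2) [0.4625 0.2907]
fence ends [0.548  0.1778 0.087 ] [0.4655 0.1897 0.087 ]
```

```bash
cat >> h.py <<'E'
b=np.array([.7066,-.1778]);kn=np.array([.4664,-.1391])
TY=(b-kn)/np.linalg.norm(b-kn);TX=np.array([TY[1],-TY[0]])
m=(b+kn)/2
O=m+.075*TX+.0135*TY
def T(x,y,z): return np.r_[O+x*TX+y*TY,z]
def ori(xdir,flip=1):  # tool z = flip * xdir
    zt=np.r_[np.array(xdir)/np.linalg.norm(xdir),0]*flip; xt=np.array([0,0,-1.]); yt=np.cross(zt,xt)
    return Rn.from_matrix(np.c_[xt,yt,zt]).as_quat()
E
python3 - <<'E'
from h import *
np.set_printoptions(precision=4,suppress=True)
print(O,TX,TY)
t=cv2.imread("pics/top0.png");s=cv2.imread("pics/side0.png")
P=[T(-.032,.05,.134),T(-.032,-.05,.134),T(0,.05,.134),T(0,-.05,.134),T(-.075,.108,.151),T(-.075,-.135,.194),T(.004,.15,.285),T(.004,-.15,.285)]
print(proj('top',P),proj('side',P))
print('blue',tri((294,187),(243,240)))
bl=tri((294,187),(243,240))[0][:2]-O; print(bl@TX,bl@TY)
TXt=np.array([.990,-.141])
f=np.array([.508,.1845])
for fl in(1,-1):
  q1=ori(TXt,fl);q2=ori(TX,fl)
  for p,q in[(np.r_[f,.2],q1),(np.r_[f,.131],q1),(T(-.055,-.02,.189+.054),q2),(T(-.16,-.02,.30),q2),(np.r_[kn,.25],q2),(np.r_[kn,.4],q2),(T(-.075,.108,.246),q2)]:
    print(fl,p,arm.ik(p,q))
d=t.copy()
for p in proj('top',P): cv2.circle(d,tuple(np.int32(np.round(p*1))),1,(0,0,255),-1)
d2=s.copy()
for p in proj('side',P): cv2.circle(d2,tuple(np.int32(np.round(p*1))),1,(0,0,255),-1)
o=np.hstack([cv2.resize(d[100:290,290:430],None,fx=2.8,fy=2.8),cv2.resize(d2[160:350,130:270],None,fx=2.8,fy=2.8)]);cv2.imwrite("pics/c4.png",o)
E
```

```text
[ 0.5879 -0.2346] [-0.1591 -0.9873] [ 0.9873 -0.1591]
[[360.5552 165.2067]
 [355.9549 207.934 ]
 [373.9322 167.2628]
 [369.5491 209.9079]
 [347.0539 136.3173]
 [339.8578 243.2787]
 [407.0039 103.5725]
 [393.143  258.3368]] [[191.5173 267.9886]
 [175.9897 235.5496]
 [176.661  273.0671]
 [161.8827 239.9968]
 [221.3031 276.2919]
 [179.7511 186.3856]
 [185.3202 260.0413]
 [137.638  159.6112]]
blue (array([ 0.6005, -0.0588,  0.0894]), np.float64(0.0038301851185915956))
-0.17563932975165075 -0.015496705758716188
1 [0.508  0.1845 0.2   ] [ 0.1488  0.7296 -0.8799  1.8464  0.7066  0.9127  0.3634]
1 [0.508  0.1845 0.131 ] [-0.0453  0.7429 -0.5425  1.9029  0.6029  0.6636  0.4692]
1 [ 0.5769 -0.1772  0.243 ] [ 0.4989  0.6312 -0.3909  1.633   0.2834  0.9339 -0.1536]
1 [ 0.5936 -0.0735  0.3   ] [ 0.3664  0.5716 -0.4588  1.5779  0.2786  1.0575 -0.3267]
1 [ 0.4664 -0.1391  0.25  ] [ 0.5269  0.4602 -0.4014  1.9451  0.2483  0.7839 -0.1739]
1 [ 0.4664 -0.1391  0.4   ] [ 0.6135  0.3011 -0.4963  1.7128  0.1542  1.1666 -0.0846]
1 [ 0.7065 -0.1778  0.246 ] [ 0.3989  0.8211 -0.3869  1.2165  0.306   1.1601 -0.1571]
-1 [0.508  0.1845 0.2   ] [-0.2681  0.5813 -0.1832  1.8593  0.1533  0.7146 -2.2502]
-1 [0.508  0.1845 0.131 ] [-0.3934  0.6824  0.0071  1.9141 -0.0087  0.5451 -2.0928]
-1 [ 0.5769 -0.1772  0.243 ] [-0.0091  0.6396  0.4505  1.6505 -0.3307  0.9279 -2.7374]
-1 [ 0.5936 -0.0735  0.3   ] [ 0.6948  0.7825 -1.1496  1.5676  0.7362  1.2807  2.4158]
-1 [ 0.4664 -0.1391  0.25  ] [-0.0397  0.4588  0.4078  1.9621 -0.2551  0.7701 -2.7865]
-1 [ 0.4664 -0.1391  0.4   ] [-0.5107  0.4421  1.1391  1.7426 -0.4245  1.2335 -2.5641]
-1 [ 0.7065 -0.1778  0.246 ] [-0.0086  0.8357  0.4827  1.2345 -0.3849  1.1605 -2.8118]
```

View pics/c4.png

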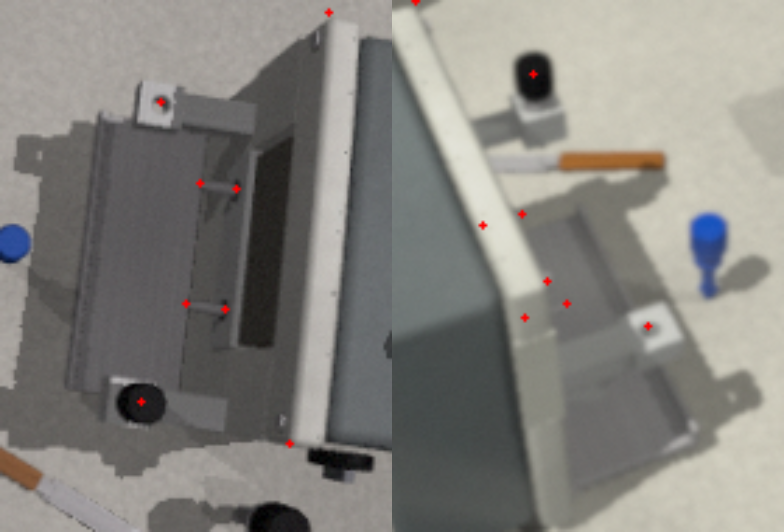

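```bash
python3 - <<'E'
from h import *
np.set_printoptions(precision=4,suppress=True)
q1=ori([.990,-.141])
p=arm.read_tool_pos(); arm.line_to([p[0],p[1],.48],velocity=.4)
arm.movep([.5,0,.42],q1); print(arm.read_time(),arm.read_joint_positions())
f=np.array([.508,.1845])-.004*np.array([.99,-.141])
arm.movep(np.r_[f,.22],q1); print(arm.read_time(),arm.read_joint_positions(),arm.read_tool_pos())
for n in("side","top"): cv2.imwrite(f"pics/{n}1.png",snapshot(n))
s=cv2.imread("pics/side1.png")[120:260,220:420];t=cv2.imread("pics/top1.png")[150:290,100:300]
cv2.imwrite("pics/c5.png",cv2.resize(np.hstack([s,t]),None,fx=2,fy=2,interpolation=cv2.INTER_CUBIC))
E
```

```text
3.25 [ 0.633   0.4159 -0.9992  1.6337  0.3615  1.2919  0.9979]
4.3083 [ 0.1178  0.6677 -0.8132  1.8363  0.6104  0.9059  0.4451] [0.5051 0.184  0.2206]
```

View pics/c5.png

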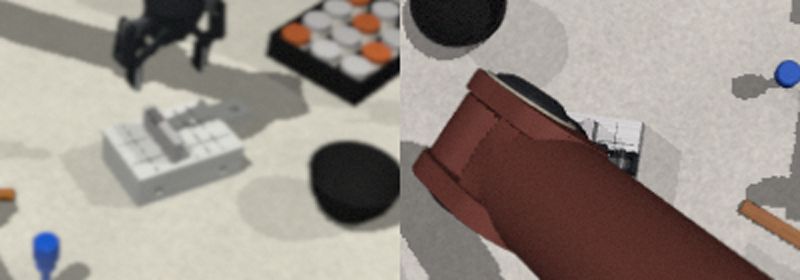

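The side view shows the open gripper straddling above the fence (around 170,130 in the crop). The arm hides most of the table in the top view. Descending to grip.

```bash
python3 - <<'E'
from h import *
np.set_printoptions(precision=4,suppress=True)
f=np.array([.508,.1845])-.004*np.array([.99,-.141])
arm.line_to(np.r_[f,.131],velocity=.12); print(arm.read_tool_pos(),arm.read_ft_force())
arm.move_gripper(0.0,effort=110); print(arm.read_opening(),arm.read_ft_force(),arm.read_time())
cv2.imwrite("pics/side2.png",cv2.resize(snapshot('side')[120:260,220:420],None,fx=3,fy=3,interpolation=cv2.INTER_CUBIC))
arm.line_to(np.r_[f,.26],velocity=.15); print(arm.read_tool_pos(),arm.read_ft_force(),arm.read_wrist_torque(),arm.read_opening(),arm.read_time())
cv2.imwrite("pics/side3.png",cv2.resize(snapshot('side')[80:260,220:420],None,fx=3,fy=3,interpolation=cv2.INTER_CUBIC))
E
```

```text
[0.5044 0.1854 0.1316] [ 0.6057  0.0613 -0.7954]
0.1406628162967949 [-0.3174  0.335   4.2304] 5.9583
[0.5033 0.1842 0.2586] [ 0.4161 -0.8163 -6.2748] [-0.1155  0.1279 -0.0323] 0.14224089900413153 7.0167
```

View pics/side2.png

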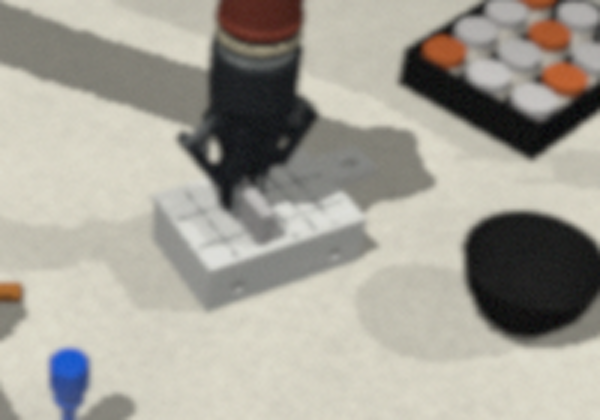

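View pics/side3.png

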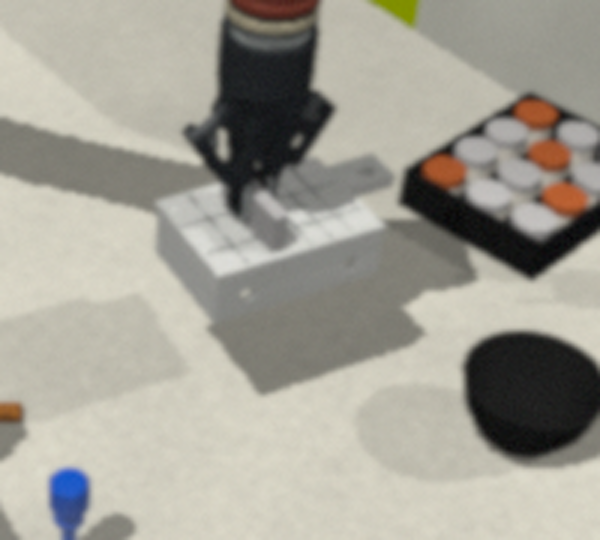

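```bash
python3 - <<'E'
from h import *
np.set_printoptions(precision=4,suppress=True)
tcp=np.array([.5033,.1842])
X=np.array([.990,-.141]);Y=np.array([.141,.990])
for p,z in [((302,177.7),.147),((336.7,167.3),.147)]:
    w=onz('side',p,z)[:2]; print(w,(w-tcp)@X,(w-tcp)@Y)
for p in [((220+238/3,120+288/3)),((220+335/3,120+255/3))]:
    w=onz('side',p,.02)[:2]; print('bench',w,(w-f if 0 else (w-np.array([.5044,.1854])))@X,(w-np.array([.5044,.1854]))@Y)
E
```

```text
[0.5524 0.149 ] 0.05357939544642629 -0.027874256774431526
[0.5686 0.2482] 0.05561415524247061 0.07251794451258736
bench [0.5591 0.1481] 0.05945568210429695 -0.029227823534959882
bench [0.574  0.2473] 0.06013699995036706 0.0710910523799975
```

```bash
cat >> h.py <<'E'
Q=ori(TX)
D=.054; DZ=.0566
def hang(fx,zz=.189,dy=0): # flange face at trimmer x=fx; fence z zz
    return T(fx-D,-.02+dy,zz+DZ)
def shot(name,i):
    im=snapshot(name); cv2.imwrite(f"pics/{name}{i}.png",im); return im
E
python3 - <<'E'
from h import *
np.set_printoptions(precision=4,suppress=True)
p=arm.read_tool_pos(); arm.line_to([p[0],p[1],.34],velocity=.25)
arm.movep(hang(-.15,.285),Q); print(arm.read_time(),arm.read_tool_pos(),hang(-.15,.285))
arm.line_to(hang(-.055,.27),velocity=.15)
arm.line_to(hang(-.055,.189),velocity=.15)
print(arm.read_time(),arm.read_tool_pos(),hang(-.055),Rn.from_quat(arm.read_eef_rot()).as_matrix(),arm.read_ft_force(),arm.read_joint_positions())
s=shot('side',4);t=shot('top',4)
P=[T(-.055,y,.134) for y in(.05,-.05)]+[T(-.055-.075,.108,.165)]
print(proj('side',P),proj('top',P))
cv2.imwrite("pics/c6.png",cv2.resize(np.hstack([s[160:350,130:290],t[90:280,270:430]]),None,fx=2.5,fy=2.5,interpolation=cv2.INTER_CUBIC))
E
```

```text
8.4667 [ 0.5996 -0.0287  0.3392] [ 0.6006 -0.0301  0.3416]
9.95 [ 0.5865 -0.1231  0.2467] [ 0.5855 -0.1238  0.2456] [[ 0.0026  0.9874 -0.1579]
 [ 0.0002 -0.1579 -0.9874]
 [-1.      0.0026 -0.0006]] [ 0.1338  0.0125 -5.7098] [ 0.436   0.6268 -0.4359  1.6422  0.3113  0.9394 -0.2703]
[[202.0035 264.4048]
 [185.9575 232.4075]
 [246.4877 262.9138]] [[350.8765 163.7286]
 [346.1186 206.5058]
 [324.7276 130.9147]]
```

View pics/c6.png

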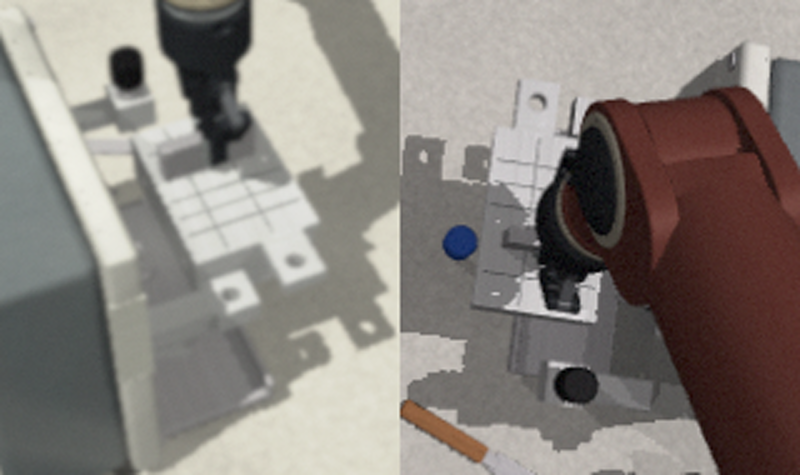

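```bash
python3 - <<'E'
from h import *
np.set_printoptions(precision=4,suppress=True)
s=cv2.imread("pics/side4.png");t=cv2.imread("pics/top4.png");t0=cv2.imread("pics/top0.png");s0=cv2.imread("pics/side0.png")
def cen(im,c,r,lo,hi):
    g=cv2.cvtColor(im,cv2.COLOR_BGR2GRAY).astype(float); x,y=c
    yy,xx=np.mgrid[y-r:y+r+1,x-r:x+r+1]; w=np.clip((hi-g[yy,xx])/(hi-lo),0,1); return np.array([(w*xx).sum(),(w*yy).sum()])/w.sum()
g=cv2.cvtColor(s,cv2.COLOR_BGR2GRAY); print(g[258:271,241:256])
g=cv2.cvtColor(t,cv2.COLOR_BGR2GRAY); print(g[125:137,318:332])
es=cen(s,(248,264),4,140,185);et=cen(t,(325,131),4,110,160);print(es,et)
for e,n in((es,'side'),(et,'top')):
    w=onz(n,e,.166)[:2]-O; print(n,w@TX,w@TY)
for e,n in(((222.0,277.3),'side'),((347.2,136.9),'top')):
    w=onz(n,e,.151)[:2]-O; print('brk',n,w@TX,w@TY)
print('exp tcp', (arm.read_tool_pos()[:2]-O)@TX,(arm.read_tool_pos()[:2]-O)@TY)
for p in [(492,128),(475,305),(597,321)]: 
    w=onz('top',((p[0]-400)/2.5+270,p[1]/2.5+90),.166)[:2]-O; print('corner',w@TX,w@TY)
for p in [(193,262),(134,132),(283,168),(319,222)]:
    w=onz('side',((p[0])/2.5+130,p[1]/2.5+160),.166)[:2]-O; print('corner s',w@TX,w@TY)
E
```

```text
[[224 222 223 221 221 219 218 219 219 219 219 218 209 189 163]
 [222 222 222 221 220 219 220 220 219 219 218 219 216 204 185]
 [222 222 221 219 218 215 211 214 218 218 219 218 218 214 200]
 [221 222 218 212 203 194 190 194 201 206 215 217 218 218 210]
 [220 219 213 194 175 164 165 166 174 186 199 208 217 218 215]
 [220 218 205 179 154 144 144 152 157 167 181 200 214 219 218]
 [220 218 205 177 150 136 136 144 151 159 174 199 214 219 219]
 [221 220 212 190 163 144 139 139 147 162 182 205 217 220 221]
 [216 219 218 210 189 171 162 162 167 183 200 215 220 221 220]
 [208 219 221 219 213 205 200 199 203 209 216 219 221 221 220]
 [198 216 220 221 221 221 219 218 219 221 221 220 220 219 214]
 [183 208 219 222 222 222 223 221 222 220 219 216 212 206 195]
 [170 198 216 220 223 223 223 220 217 213 205 194 187 176 163]]
[[178 199 199 194 199 199 198 200 199 199 199 202 197 199]
 [182 199 196 197 198 193 189 189 193 199 203 199 202 200]
 [189 196 198 195 193 164 149 147 160 185 200 200 201 202]
 [194 200 196 191 159 120  96  86 100 138 184 196 201 198]
 [194 199 198 180 158 146 141 127  82  88 15
[... 350 characters left out ...]
4 204 202 201 201]
 [199 199 199 198 200 202 200 201 202 202 201 201 201 200]]
[247.3612 264.0158] [325.8115 129.147 ]
side -0.13006547248610772 0.1120714929837609
top -0.12821397894057435 0.11212074809531938
brk side -0.07530184979752004 0.11090801138417059
brk top -0.0745211478526315 0.10668766975015112
exp tcp -0.10959065621680303 -0.018901183804262166
corner -0.1672479934979483 0.07801677084175195
corner -0.1623464268757948 -0.07996214819516884
corner -0.05459701057009893 -0.07864825718457989
corner s -0.056285760944846996 0.08079182408128624
corner s -0.0622399105141038 -0.07883564034378795
corner s -0.1642595793624293 0.01544576493579344
corner s -0.1660852952781502 0.08399857474313853
```

```bash
python3 - <<'E'
from h import *
np.set_printoptions(precision=4,suppress=True)
def st(l):
    p=arm.read_tool_pos(); w=p[:2]-O; print(l,'t',arm.read_time(),'tcp',w@TX,w@TY,p[2],'F',arm.read_ft_force(),'M',arm.read_wrist_torque())
for fx in(-.035,-.026,-.018,-.010,-.004):
    arm.line_to(hang(fx,.1885,-.0012),velocity=.06); st(fx)
    f=arm.read_ft_force()
    if np.linalg.norm(f[:2])>15: break
shot('side',5);shot('top',5)
s=cv2.imread("pics/side5.png");t=cv2.imread("pics/top5.png")
cv2.imwrite("pics/c7.png",cv2.resize(np.hstack([s[160:350,130:290],t[90:280,270:430]]),None,fx=2.5,fy=2.5,interpolation=cv2.INTER_CUBIC))
E
```

```text
-0.035 t 10.5333 tcp -0.08813150552503919 -0.02127540469071979 0.24506911649384586 F [-0.3978 -0.4334 -5.8342] M [0.155  0.1294 0.0103]
-0.026 t 10.8333 tcp -0.07901206261857997 -0.02125030937817483 0.24495691987161328 F [-0.1236  0.1994 -6.3368] M [0.1072 0.162  0.0254]
-0.018 t 11.1167 tcp -0.07094509996597743 -0.0212582127814671 0.24497873626904734 F [ 0.1401 -0.1686 -6.8168] M [ 0.0539  0.1531 -0.019 ]
-0.01 t 11.4 tcp -0.06289071241026474 -0.02125458931475427 0.24499317484184582 F [-0.4133 -0.248  -6.2566] M [0.1177 0.1198 0.0354]
-0.004 t 11.65 tcp -0.05705907698476935 -0.021260785398713095 0.2450166646009038 F [-0.2235  0.5817 -6.6608] M [0.0882 0.128  0.0246]
```

View pics/c7.png

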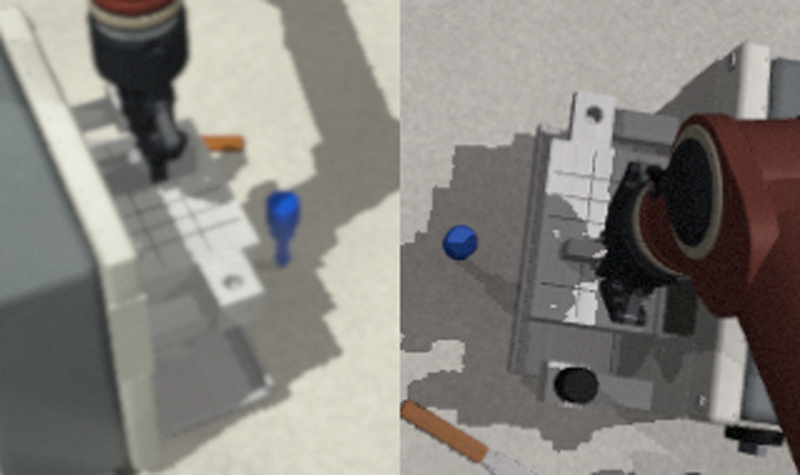

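No contact, and the ear hole (side ~222,273, top ~347,136) has come over the bracket hole. Continue until the flange touches the pad.

```bash
python3 - <<'E'
from h import *
np.set_printoptions(precision=4,suppress=True)
def st(l):
    p=arm.read_tool_pos(); w=p[:2]-O; f=arm.read_ft_force(); print(l,'t',arm.read_time(),'tcp',w@TX,w@TY,p[2],'Fx,Fy,Fz',f[:2]@TX,f[:2]@TY,f[2],'M',arm.read_wrist_torque()); return f[:2]@TX
fx=-.002
while fx<.010:
    arm.line_to(hang(fx,.1885,-.0012),velocity=.04)
    if abs(st(fx))>14: break
    fx+=.0015
E
```

```text
-0.002 t 12.0 tcp -0.055817886504753986 -0.021219618552034403 0.2450843638080216 Fx,Fy,Fz -0.46985424296683154 -0.21946896468368368 -6.2225232468079135 M [ 0.0573  0.2063 -0.0223]
-0.0005 t 12.25 tcp -0.05427467251789639 -0.02120664341073345 0.2450804369435275 Fx,Fy,Fz -0.731383348809969 -0.5558501914880577 -6.4879761006522125 M [ 0.0673  0.1992 -0.0018]
0.001 t 12.5 tcp -0.05340870330667463 -0.02119127276807338 0.24512808213483833 Fx,Fy,Fz -1.098303957248401 -0.3692931854445575 -5.875150111863828 M [0.3347 0.1178 0.1091]
0.0025 t 12.75 tcp -0.05316870941482768 -0.02122263953632346 0.24526291916855963 Fx,Fy,Fz -4.3165605064657315 -1.1622980135472658 -4.979469924129551 M [ 1.0607  0.2007 -0.0389]
0.004 t 13.0 tcp -0.052953306670914434 -0.02121961941189734 0.24540372135494987 Fx,Fy,Fz -7.072593805149334 -0.5630765823534039 -4.446516186137822 M [ 1.5405  0.1751 -0.0201]
0.0055 t 13.25 tcp -0.05273152917677268 -0.021224856636128518 0.24555145795785488 Fx,Fy,Fz -7.794427802538717 -0.5608687158318082 -3.66562595752124 M [ 1.9274  0.1897 -0.0683]
0.006999999999999999 t 13.5 tcp -0.0525258497830745 -0.02124694599716696 0.24564980110578846 Fx,Fy,Fz -9.115850912467648 -1.0140596227908636 -3.6552274445175232 M [ 2.2844  0.1209 -0.119 ]
0.008499999999999999 t 13.75 tcp -0.052323265690870986 -0.021228009287410463 0.24579644848002433 Fx,Fy,Fz -11.823360774079214 -2.050231906858685 -3.500865382594179 M [ 2.6695  0.1359 -0.1454]
0.009999999999999998 t 14.0 tcp -0.052104624738935304 -0.021230620330146742 0.2459170122246569 Fx,Fy,Fz -12.944071690168645 -1.0765899714803258 -1.8933157581878781 M [ 3.0749  0.1702 -0.1225]
```

```bash
python3 - <<'E'
from h import *
np.set_printoptions(precision=4,suppress=True)
def st(l):
    p=arm.read_tool_pos(); w=p[:2]-O; f=arm.read_ft_force(); print(l,'t',arm.read_time(),'tcp',w@TX,w@TY,p[2],'F',f[:2]@TX,f[:2]@TY,f[2],'M',arm.read_wrist_torque()); return f[2]
z=.1885
while z>.1815:
    z-=.0012
    arm.line_to(hang(.003,z,-.0012),velocity=.04)
    if st(round(z,4))>6: break
shot('side',6);shot('top',6)
s=cv2.imread("pics/side6.png");t=cv2.imread("pics/top6.png")
cv2.imwrite("pics/c8.png",cv2.resize(np.hstack([s[160:350,130:290],t[90:280,270:430]]),None,fx=2.5,fy=2.5,interpolation=cv2.INTER_CUBIC))
E
```

```text
0.1873 t 14.325 tcp -0.053083127223885265 -0.02103108758480714 0.2442666183568518 F -5.845279208672856 -0.948031644210491 -3.9968851995750048 M [1.52   0.1042 0.1177]
0.1861 t 14.575 tcp -0.05316683231891872 -0.02089036412970385 0.24365329093308197 F -6.748985177474537 -1.9782948556218136 -1.1093128167533335 M [1.4493 0.2221 0.0492]
0.1849 t 14.825 tcp -0.053269043221227705 -0.02088262009380183 0.2434235631139026 F -7.25163872911998 -2.760268443032747 2.374308554638006 M [1.4101 0.5528 0.0508]
0.1837 t 15.075 tcp -0.053320246823409065 -0.020920091314459557 0.24331579532584408 F -7.878303715104539 -4.571140657883668 8.060995415656288 M [1.4345 0.9955 0.0089]
```

View pics/c8.png

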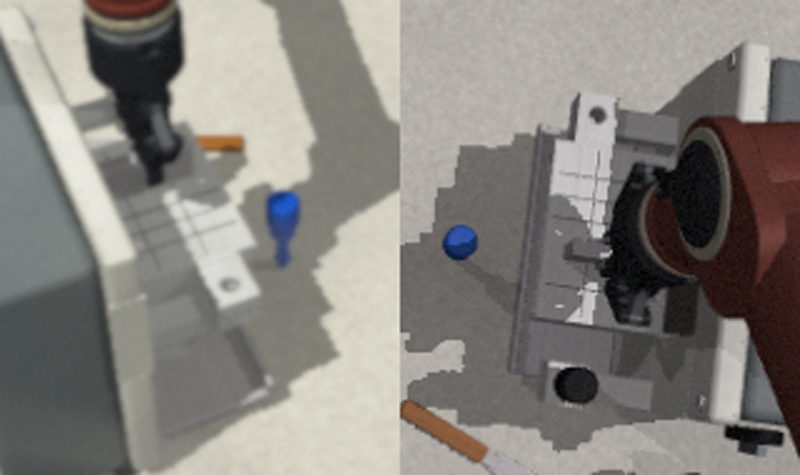

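```bash
python3 - <<'E'
from h import *
np.set_printoptions(precision=4,suppress=True)
arm.line_to(hang(.0015,.1849,-.0009),velocity=.04); print(arm.read_ft_force())
arm.move_gripper(.5); print(arm.read_opening(),arm.read_ft_force(),arm.read_time())
p=arm.read_tool_pos()
shot('side',7)
arm.line_to(p+[0,0,.04],velocity=.1); arm.line_to(np.r_[T(-.07,-.02,0)[:2],.40],velocity=.25)
shot('top',7);shot('side',8);print(arm.read_time())
s=cv2.imread("pics/side7.png");t=cv2.imread("pics/side8.png")
cv2.imwrite("pics/c9.png",cv2.resize(np.hstack([s[160:350,130:290],t[160:350,130:290]]),None,fx=2.5,fy=2.5,interpolation=cv2.INTER_CUBIC))
E
```

```text
[-2.4529  5.5609  3.3321]
0.4986983219460383 [ 0.23    0.1276 -0.9358] 15.825
17.15
```

View pics/c9.png

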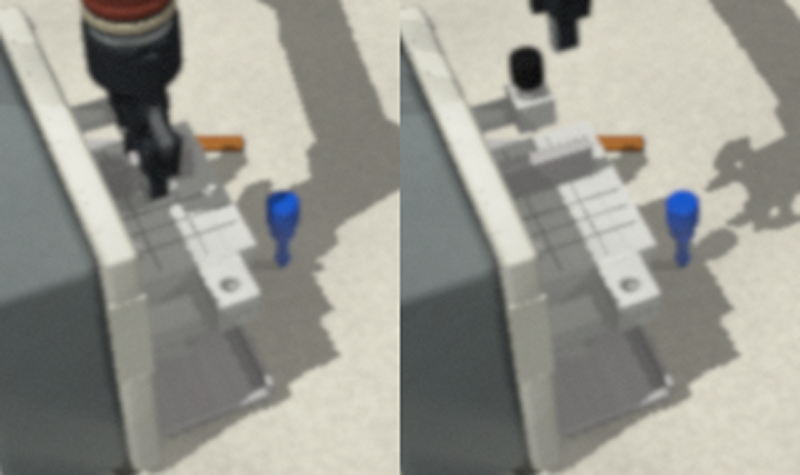

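View pics/top7.png

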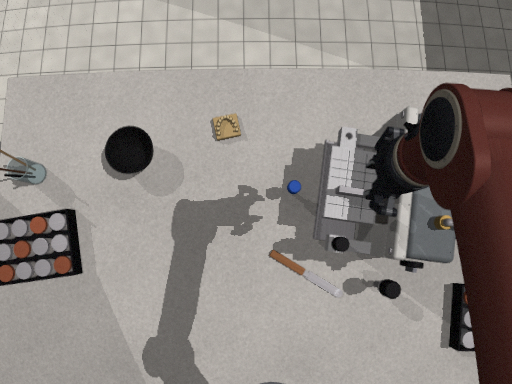

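```bash
python3 - <<'E'
from h import *
np.set_printoptions(precision=4,suppress=True)
arm.move_gripper(.65,effort=80)
arm.movep(np.r_[kn,.32],Q)
arm.line_to(np.r_[kn,.262],velocity=.15)
s=shot('side',9);t=shot('top',9); print(arm.read_tool_pos(),arm.read_time())
cv2.imwrite("pics/c10.png",cv2.resize(np.hstack([s[130:250,100:260],t[170:290,270:430]]),None,fx=2.5,fy=2.5,interpolation=cv2.INTER_CUBIC))
E
```

```text
[ 0.4678 -0.1391  0.2632] 18.6833
```

View pics/c10.png

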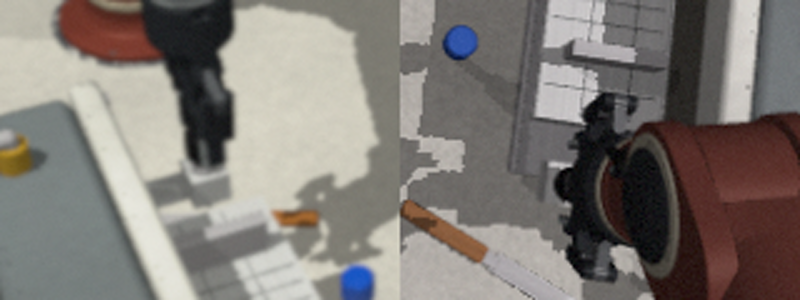

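```bash
python3 - <<'E'
from h import *
np.set_printoptions(precision=4,suppress=True)
arm.line_to(np.r_[kn,.247],velocity=.1)
arm.move_gripper(0,effort=80); p=arm.read_tool_pos(); print(p,(p[:2]-O)@TX,(p[:2]-O)@TY,arm.read_opening(),arm.read_ft_force(),arm.read_time())
for z in(.252,.257,.265,.28):
    arm.line_to(np.r_[kn,z],velocity=.06); print(z,arm.read_tool_pos(),arm.read_opening(),arm.read_ft_force())
arm.line_to(np.r_[kn,.36],velocity=.2); print(arm.read_tool_pos(),arm.read_opening(),arm.read_ft_force(),arm.read_time())
s=shot('side',10);t=shot('top',10)
cv2.imwrite("pics/c11.png",cv2.resize(np.hstack([s[110:300,110:270],t[90:280,270:430]]),None,fx=2.5,fy=2.5,interpolation=cv2.INTER_CUBIC))
E
```

```text
[ 0.4668 -0.1391  0.2479] -0.0750531329428902 -0.1347809562543659 0.35584165104685755 [-1.6348  0.0474  5.0801] 19.325
0.252 [ 0.4662 -0.1391  0.2514] 0.354782590214005 [ 0.8749 -0.524  -5.2077]
0.257 [ 0.4663 -0.1391  0.2575] 0.3523707358399782 [-0.8862  0.1218 -0.9249]
0.265 [ 0.4666 -0.1391  0.2659] 0.3516465872599031 [-1.2869  0.0367 -1.6975]
0.28 [ 0.4667 -0.1391  0.2811] 0.355302124603317 [-0.7974  0.7698 -1.6677]
[ 0.4658 -0.1391  0.3594] 0.35101852774138387 [ 0.4992 -0.0441 -2.1023] 21.0583
```

View pics/c11.png

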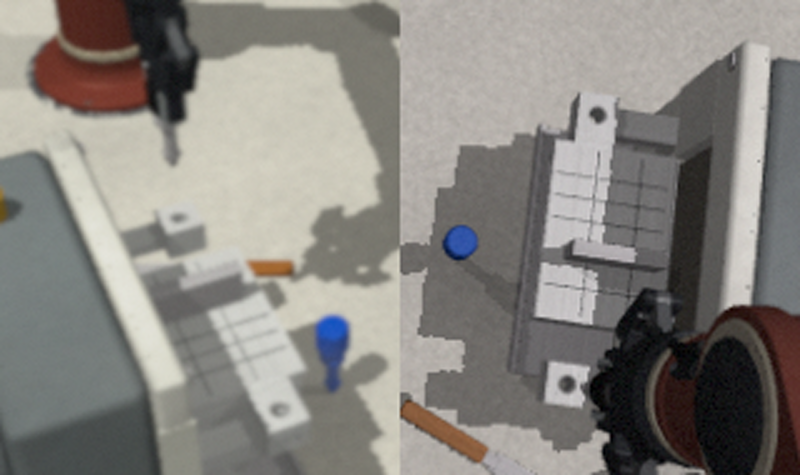

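```bash
python3 - <<'E'
from h import *
np.set_printoptions(precision=4,suppress=True,linewidth=150)
s=cv2.imread("pics/side10.png");t=cv2.imread("pics/top10.png")
a=cv2.resize(s[183:205,168:196],None,fx=12,fy=12,interpolation=cv2.INTER_NEAREST)
b_=cv2.resize(s[262:284,208:236],None,fx=12,fy=12,interpolation=cv2.INTER_NEAREST)
c=cv2.resize(t[232:254,324:352],None,fx=12,fy=12,interpolation=cv2.INTER_NEAREST)
d=cv2.resize(t[125:147,334:362],None,fx=12,fy=12,interpolation=cv2.INTER_NEAREST)
cv2.imwrite("pics/c12.png",np.vstack([np.hstack([a,b_]),np.hstack([c,d])]))
E
```

```text
(no output)
```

View pics/c12.png

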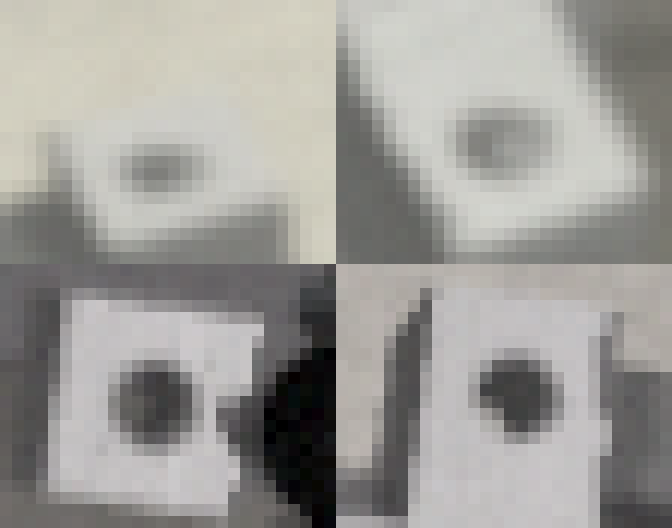

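```bash
python3 - <<'E'
from h import *
np.set_printoptions(precision=4,suppress=True)
for n,a,e in(('side',(181.1,196.5),(221.4,273.4)),('top',(336.25,243.2),(348.4,135.3))):
    A=onz(n,a,.165)[:2];E=onz(n,e,.163)[:2]; print(n,'stow',(A-O)@TX,(A-O)@TY,'ear',(E-O)@TX,(E-O)@TY,'diff',(E-A)@TX,(E-A)@TY)
print(tri((336.25,243.2),(181.1,196.5)),tri((348.4,135.3),(221.4,273.4)))
E
```

```text
side stow -0.07484670748523017 -0.13272790173842275 ear -0.07461604568377724 0.11034371204130829 diff 0.00023066180145292492 0.24307161377973108
top stow -0.07532099644394467 -0.13561738839583773 ear -0.0751436736282989 0.1069781564924211 diff 0.00017732281564578067 0.2425955448882588
(array([ 0.4662, -0.1389,  0.1627]), np.float64(0.0008267763672040523)) (array([ 0.7065, -0.1779,  0.1603]), np.float64(0.0010026222189753852))
```

```bash
python3 - <<'E'
from h import *
np.set_printoptions(precision=4,suppress=True)
p=arm.read_tool_pos(); arm.line_to([kn[0],kn[1],.385],velocity=.2)
g=T(-.075,.108,0)[:2]
arm.line_to(np.r_[g,.385],velocity=.2)
arm.line_to(np.r_[g,.305],velocity=.15); p=arm.read_tool_pos(); print(p,(p[:2]-O)@TX,(p[:2]-O)@TY,arm.read_opening(),arm.read_ft_force(),arm.read_time())
s=shot('side',11);t=shot('top',11)
cv2.imwrite("pics/c13.png",cv2.resize(np.hstack([s[180:310,150:290],t[90:220,270:410]]),None,fx=2.8,fy=2.8,interpolation=cv2.INTER_CUBIC))
E
```

```text
[ 0.7068 -0.1779  0.3064] -0.07496617268725571 0.10835113072544587 0.3519780333279344 [-0.2272  0.4683 -1.7322] 23.4833
```

View pics/c13.png

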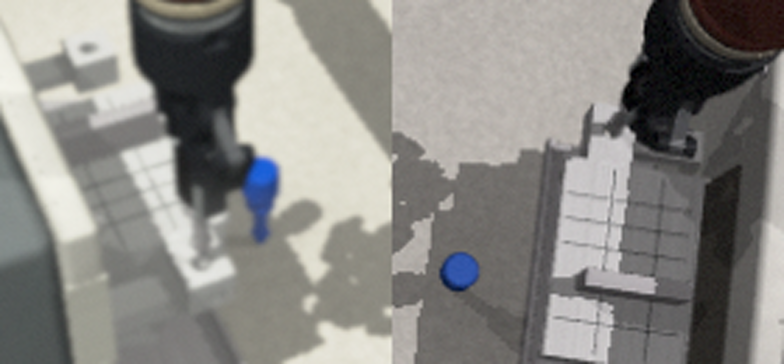

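The side view shows the shank tip just over the ear hole (crop ~205,262), and the TCP reading agrees with the target. Lowering with force monitoring.

```bash
python3 - <<'E'
from h import *
np.set_printoptions(precision=4,suppress=True)
g=T(-.075,.108,0)[:2]
z=.295
while z>.236:
    arm.line_to(np.r_[g,z],velocity=.06)
    p=arm.read_tool_pos();f=arm.read_ft_force(); print(round(z,4),(p[:2]-O)@TX,(p[:2]-O)@TY,p[2],f,arm.read_opening())
    if f[2]>25 or np.linalg.norm(f[:2])>15: break
    z-=.005 if z>.262 else .002
print(arm.read_time())
s=shot('side',12)
cv2.imwrite("pics/c14.png",cv2.resize(s[180:310,150:290],None,fx=4,fy=4,interpolation=cv2.INTER_CUBIC))
E
```

```text
0.295 -0.0749059158891808 0.10771366712756272 0.294303219615077 [ 1.3839 -0.0005 -0.6411] 0.3528123616805854
0.29 -0.07499183394185584 0.10782340575357675 0.2894233096945453 [ 0.2721  0.1709 -1.6907] 0.3500174972380453
0.285 -0.07476555952093662 0.10785468928428155 0.2846436474855958 [-0.1094 -0.5106 -1.0614] 0.35809635557653363
0.28 -0.07479948583433696 0.10786167512450014 0.27983882672143456 [-0.5451 -0.3579 -0.9736] 0.35171532570029346
0.275 -0.0748630838215705 0.10784758467134971 0.2741913696426086 [-1.2064 -0.8855 -0.4876] 0.3554234986749895
0.27 -0.07485509775981698 0.10811538492583843 0.269648105454352 [0.7339 0.0024 0.3331] 0.35320210760308085
0.265 -0.07492555547224901 0.10801538969465688 0.2642509055863618 [ 0.4845 -0.1107 -1.128 ] 0.3565466553478557
0.26 -0.07486189803030768 0.10799210758622164 0.2590175226727188 [ 1.1799 -0.8154 -2.672 ] 0.3539319464558884
0.258 -0.07488351068826796 0.10797398170521337 0.257413070632194 [ 0.8502 -1.6277 -1.0065] 0.3515302282595849
0.256 -0.07492180838539683 0.10797508529104377 0.25574318511235467 [ 0.514  -1.0126  0.471 ] 0.35380693720777
[... 317 characters left out ...]
7 ] 0.35343739165898647
0.248 -0.0752274607753272 0.1079215242191132 0.24830742670390304 [-0.546  -1.0517 -2.3014] 0.35252036535080344
0.246 -0.07543091451375447 0.10814307479035892 0.24640734062238434 [-0.257   0.1037 -1.1815] 0.3551268952547312
0.244 -0.07541071143081167 0.10824620610179608 0.2460873511004374 [-2.9157  0.5296  5.72  ] 0.35372311029589015
0.242 -0.07542724883144865 0.10819539895512484 0.24600644726764154 [-4.8172  0.5079 10.7144] 0.35242387280457127
0.24 -0.07547574412101021 0.10814856036224928 0.24595517994309135 [-6.9383  0.3985 17.8267] 0.35367539773926193
0.238 -0.07551577527414396 0.10811483936463155 0.24589276799507423 [-9.9644  1.183  22.4622] 0.3504455885598538
28.4
```

View pics/c14.png

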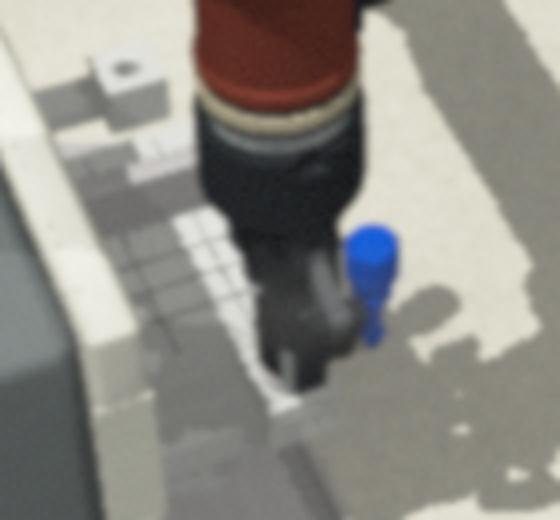

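The pin stopped at TCP z = 0.2459 as predicted for the collar on the ear, after snapping in near 0.251. Release and check.

```bash
python3 - <<'E'
from h import *
g=T(-.075,.108,0)[:2]
arm.line_to(np.r_[g,.245],velocity=.05)
arm.move_gripper(.7); print(arm.read_ft_force())
arm.line_to(np.r_[g,.34],velocity=.12)
arm.movep([.5,.1,.42],Q); print(arm.read_time(),arm.read_tool_pos())
arm.pause(.5)
s=shot('side',13);t=shot('top',13)
cv2.imwrite("pics/c15.png",cv2.resize(np.hstack([s[150:340,120:270],t[100:290,280:430]]),None,fx=2.6,fy=2.6,interpolation=cv2.INTER_CUBIC))
E
```

```text
[-0.60113586  0.29670409  0.55684052]
31.4083 [0.50107682 0.09847808 0.41948291]
```

View pics/c15.png

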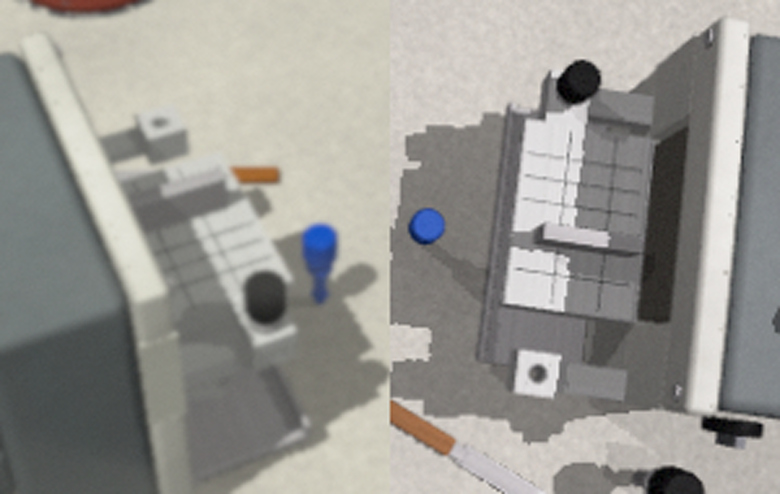

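View pics/top13.png

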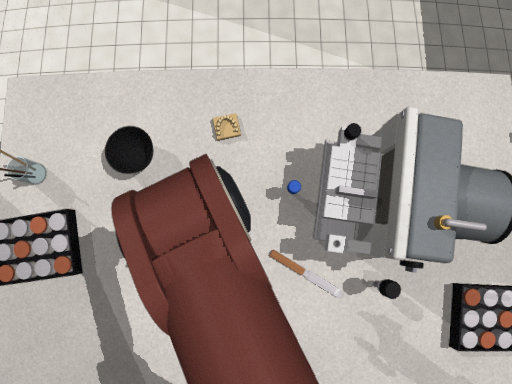

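```bash
python3 - <<'E'
from h import *
np.set_printoptions(precision=4,suppress=True)
s=cv2.imread("pics/side13.png");t=cv2.imread("pics/top13.png")
def kc(im,c,r,th):
    g=cv2.cvtColor(im,cv2.COLOR_BGR2GRAY);x,y=c;m=(g[y-r:y+r,x-r:x+r]<th).astype(np.uint8)
    n,l,st,ce=cv2.connectedComponentsWithStats(m);i=1+st[1:,4].argmax();return ce[i]+[x-r,y-r],st[i]
a,sa=kc(t,(353,131),12,35);e,se=kc(s,(222,263),13,60);print(a,sa,e,se)
X,r=tri(a,e);print('knob',X,r,(X[:2]-O)@TX,(X[:2]-O)@TY,'exp proj',proj('top',[T(-.075,.108,.192)]),proj('side',[T(-.075,.108,.192)]))
P=[T(-.11,-.08,.163),T(-.11,.08,.163),T(0,-.08,.163),T(-.092,-.013,.199),T(-.008,-.013,.199),T(-.092,-.027,.199)]
for im,n,(x0,y0) in((s,'side',(120,150)),(t,'top',(280,100))):
    o=cv2.resize(im[y0:y0+190,x0:x0+150],None,fx=2.6,fy=2.6,interpolation=cv2.INTER_CUBIC)
    for p in proj(n,P): cv2.circle(o,tuple(np.int32((p+.5-[x0,y0])*2.6)),2,(0,0,255),-1)
    if n=='side': L=o
cv2.imwrite("pics/c16.png",np.hstack([L,o]))
E
```

```text
[351.6667 131.5577] [  3   5  17  16 156] [221.9268 267.8455] [  7  13  13  11 123]
knob [ 0.7095 -0.1787  0.1813] 0.0026146839160917815 -0.07452900375225945 0.11119009473241953 exp proj [[352.2022 131.21  ]] [[220.6959 263.0105]]
```

View pics/c16.png

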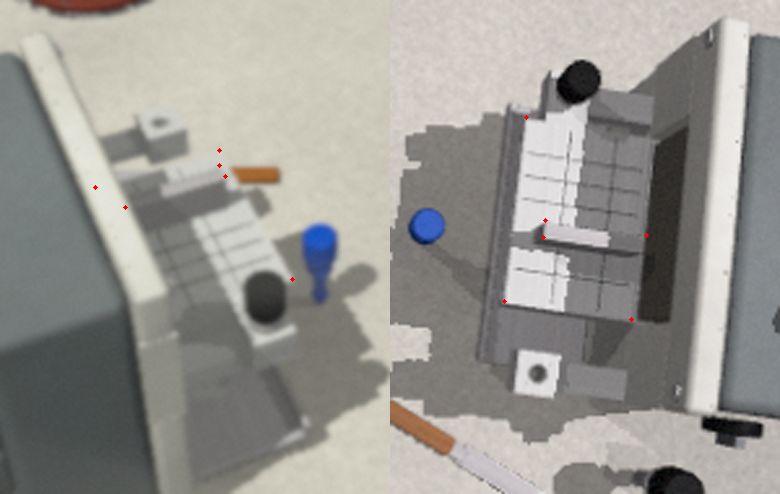

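The knob is centred on the ear and the stow hole is empty. The bowl, plaster model and spatula are where they were. As a last check I push the fence's front end gently towards the pad with the closed fingers, to show or close any gap at the flange.

```bash
python3 - <<'E'
from h import *
np.set_printoptions(precision=4,suppress=True)
arm.movep(T(-.13,-.02,.34),Q); arm.move_gripper(0,effort=40)
arm.line_to(T(-.13,-.02,.256),velocity=.15)
x=-.112;first=None
while x<-.08:
    arm.line_to(T(x,-.02,.256),velocity=.03); p=arm.read_tool_pos();f=arm.read_ft_force(); fx=f[:2]@TX
    print(round(x,4),(p[:2]-O)@TX,p[2],fx,f[2])
    if fx<-12: break
    x+=.002
arm.line_to(T(-.13,-.02,.256),velocity=.1)
arm.line_to(T(-.13,-.02,.34),velocity=.2)
arm.movep([.5,.1,.42],Q); arm.move_gripper(.7);arm.pause(.3); print(arm.read_time())
s=shot('side',14);t=shot('top',14)
cv2.imwrite("pics/c17.png",cv2.resize(np.hstack([s[150:340,120:270],t[100:290,280:430]]),None,fx=2.6,fy=2.6,interpolation=cv2.INTER_CUBIC))
E
```

```text
-0.112 -0.11216611816441369 0.25598483409561507 0.022068099694206172 0.44586034023444204
-0.11 -0.10996888575810505 0.25595486470094436 0.441522106175327 -0.761941373235543
-0.108 -0.10778736379935258 0.2559643861336937 -0.283629214012365 0.6543336055310528
-0.106 -0.10574179067789752 0.2559788787778197 1.1970930537530973 0.07852882884567737
-0.104 -0.10375334105697599 0.25596821047045487 0.3476229778948439 0.0334348538216292
-0.102 -0.10216183369519308 0.25603307627241106 -1.065850399495152 -0.33240762263400997
-0.1 -0.10173768836726779 0.2562553442966151 -5.035053111160598 1.0803825755144194
-0.098 -0.10141694313312531 0.25640106439919563 -7.065273817834286 1.7271703697556757
-0.096 -0.10119912417214613 0.256491106044802 -9.323669917604938 1.0444583887714105
-0.094 -0.10098093654801138 0.2565679305143749 -11.585360071220437 1.734794293109264
-0.092 -0.10068795712169094 0.2567737890204714 -15.15048982674384 1.7003094731067676
40.425
```

View pics/c17.png

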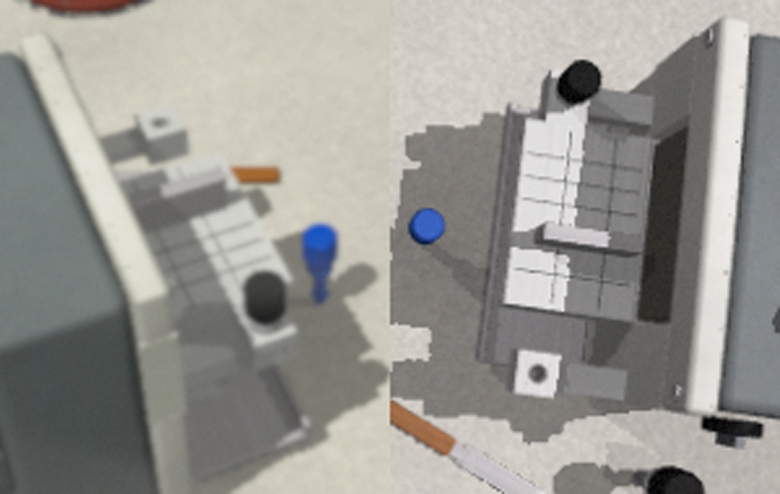

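```bash
python3 -c "
from station import ticket,arm
print(arm.read_time(),arm.read_ft_force()); print(ticket.finish_job())"
```

```text
40.525 [-0.07578463  0.66710598 -0.71032125]
the job is handed in; nothing more can be done
None
```

The table is hung on the two studs with its flange against the pad. The detent pin is pushed home through the ear and the support arm. I handed the job in at 40.5 s with the gripper open, well clear and touching nothing.

**Table:** The flange slid over the studs without any contact force and then met the pad firmly. It settled about 2 mm onto the studs when lowered. After release, the ear hole lay within about 0.5 mm of where it belongs. A final push of 15 N on the fence met the same stiff resistance as the pad had, so I saw no sign of a gap.

**Pin:** I took the smaller black one from the stow boss. It came out cleanly and snapped in at the ear. It stopped at a tool height of 0.2459 m, the height computed for the collar resting on the ear, and held there under 22 N. The last pictures show the knob centred on the ear and the stow hole empty.

**Bystanders:** The plaster model, bowl and spatula look unmoved in the pictures.

**Checks that disagreed:**
- **Knob height:** an automatic fix of the final knob position came out about 10 mm low in height and 3 mm off sideways. Its side-view colour mask had caught only part of the shaded knob. Read by eye, the knob's pixel matched the expected spot to about 1 pixel.
- **Camera views:** the side and top views differ by 2–4 mm overall, so I used differences within each view instead.

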